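# Tip the glove carton onto the dispensing board

### The job

At the clinic's protective-equipment table two closed cartons stand on the table just in front of the edge of a low white board. Tip the wide glove carton away from you over that edge, by pushing high on its near face, so that it comes to rest lying flat on the board with its dispensing opening up, still square to the board. Leave the narrow carton standing where it is.

Things in the scene. Friction and masses are not known exactly. Their poses are not given: they have to be found in the camera images.
- wide_carton: Wide brown glove carton, 90 deep (x), 200 wide (y), 150 mm tall (z), 0.3-0.6 kg, too deep to grasp. Stands on the table, foot 11-18 mm short of the board's front edge, nearly square to it. Dark oval opening in its -x face, towards the robot. Origin: centre of its underside; z to its top, x towards the board. Lying as wanted: x points straight down, z away from the robot, origin 57 mm above the table.
- narrow_carton: The narrow carton, a bystander: the same brown cardboard, 90 mm deep (x), 130 mm wide (y), 150 mm tall (z), no opening. It stands beside the wide carton in front of the same board, 230 to 290 mm from it centre to centre, on its left or on its right. Origin: centre of its underside; z up.
- board: The board: fixed white slab 12 mm thick, 270 mm deep (x) and 560 mm wide (y), flat on the table. Its front edge is the stop for the cartons' feet. Origin: the middle of its front lower edge, at table height; x points away from the robot across the board, y to the left along the front edge, z up.

How it is judged (in metres and radians):
At the end, for the whole second after the job is handed in: Wide carton at rest, flat on the board, opening up (10 deg), foot end at most 60 mm before and 45 mm behind the front edge, square within 15 deg, within 190 mm of the middle line; narrow carton upright within 30 mm of its start (angle between wide_carton's own x axis and vertical above 2.967 rad and z of wide_carton in the frame of board between 0.045 and 0.07 m and x of wide_carton in the frame of board between -0.06 and 0.045 m and y of wide_carton in the frame of board between -0.19 and 0.19 m and angle between the y axis of wide_carton and the y axis of board, either way round below 0.26 rad and linear speed of wide_carton below 0.02 m/s and angle between narrow_carton's own z axis and vertical below 0.1 rad and distance of narrow_carton from where it was at the start of the episode below 0.03 m); the robot touches nothing.
It fails at once if the narrow carton is tipped or shoved away (more than 20 degrees or 40 mm) (angle between narrow_carton's own z axis and vertical above 0.35 rad or distance of narrow_carton from where it was at the start of the episode above 0.04 m).
It also fails if it takes over 34 s, if anything falls off the work surface, if the arm or the gripper's body presses on something with over 40 N, if the wrist force passes 120 N, or if a joint passes its speed limit or range.

### The arm

A 6-joint arm with a two-finger parallel gripper is mounted at the origin on the work surface. World frame = base frame: x ahead of the robot, y to its left, z up, the work surface at z = 0. Lengths are in m, angles in degrees, forces in N, time in s.
With the tool pointing down it reaches from about 0.4 to 0.825 m from the base axis. Payload 7 kg.
Tool frame: the origin (TCP) lies midway between the tips of the shut fingers; the grasp point (between the pads) lies ctrl.tcp_to_grasp behind it (ctrl.tcp_to_grasp is the distance from the TCP to the grasp point, in m); y points along the fingers, z is the direction in which the jaws open and shut, and the axes are right-handed (so a half turn about y gives the same grasp; the last joint's range is limited). The gripper opens to 88 mm and grips with 3 to 60 N. Pads are 19 mm wide; open, the fingers measure 130 mm over their backs; the gripper's body (78 mm by 193 mm) begins 47 mm behind the grasp point.
Start: joints at [88.871, 20.546, 0.682, 0, -70.136, -16.507], TCP at [0.205, 0.643, 0.227] pointing down, gripper open.
Joint ranges: [-176.03, 176.03], [-82.01, 121.73], [-58.28, 71.71], [-173.87, 95.51], [-174.79, -0.11], [-173.66, 173.66]. Speed limits (degrees/s): [136.94, 136.94, 172.46, 180, 180, 180].

### API

Orientations are given as [roll, pitch, yaw] about the fixed x, y, z axes, in that order (R = Rz(yaw) Ry(pitch) Rx(roll)).
In Python, from plant import ctrl, snapshot, silhouettes gives the robot as it stands.
- The arm moves only by the shell command python3 -m pendant 'ROWS'. ROWS is JSON, a list that holds one entry, the list of rows, each a list of 7 numbers: the shift along the tool's x, y, z in cm, then the turn, a rotation vector about the tool's x, y, z in degrees, then the opening, from 0 (shut) to 1 (fully open). In form: [[[x, y, z, rx, ry, rz, hand], ...]]. A call has 1 to 12 rows; each row shifts and turns the commanded pose from where the row before left it, along the tool's axes as they then stand; what a row does not reach is not made up. A row lasts 1/12 s, in which the tool goes at most 41.7 mm and 7.16 degrees, less where a joint would pass 70% of its speed; a pose out of reach is approached as far as the arm can. A call with a gripper value outside its range is refused whole. The fingers move at their own pace and stop on an object; the grip force is fixed at half the most. Time passes only in rows, so rows that do not move let the fingers close. It gives the time, the measured TCP pose, the force and the opening at its end, in the units of the state.
- ctrl.get_obs(): the state, without advancing time (a new reading comes with each control period).
- snapshot(name): name is "side" or "top"; returns a dict with "image" (420x560x3 uint8, red, green, blue), "camera_matrix" (3x3 intrinsics, pixels), "dist_coeffs" ([k1, k2, p1, p2, k3] as OpenCV has them; the pictures are not rectified), "eye" and "orientation" of the camera in the world. Camera axes: x right, y down, z forward; pixel columns grow to the right and rows downward; lengths in m; the calibration is good to about 2 mm. A picture is of the moment at which its call begins. There is no depth.
- ctrl.close_job(): hands the job in, once; it reports no verdict.
Trained networks look in a picture, given as the dict that the camera call returned (one of the last four; its "shot" number tells which), for a name from the list of things; names that differ only in an ending like _2 or _b are one class to them, and where a whole thing is asked for, a point or a joint stands for the part that bears it (a point fixed in the world has none). Each returns a list of dicts, best first, with "confidence" (0 to 1); they miss things now and then, are a little off and sometimes report something else, mostly with a low value. They report only what shows in the picture. A call takes as long as a camera call.
- silhouettes(picture, thing): "mask" (420x560 bool, what is visible of it) and "bbox" ([left, top, width, height] in pixels, round what is visible of it).
The state is a dict: "clock": time; "joint_pos": joint angles; "qvel": joint speeds; "tau": joint torques, N m; "tool_pos": TCP position; "orientation": TCP orientation; "force": force on the tool from outside, world axes, zero at the start; "moment": the same for the moment, N m; "opening": finger opening in m.
Only numpy, scipy, OpenCV 4.12 (cv2) and the standard library are available. Lean on these libraries where they do the work, as an engineer would, in place of code of your own. Each camera call takes 0.05 s, during which the arm holds its last target.

## Working session

There is one attempt and no reset: what is moved stays moved. The work goes in short steps, Python scripts to look and compute and a shell command to move; the robot and the scene stay as the last step left them, time stands still between calls to the robot, and variables do not carry over. Pictures are saved under pics/ and viewed, and the job is handed in when it is done.

```bash
ls; mkdir -p pics; python3 - <<'E'
from plant import ctrl, snapshot, silhouettes
import cv2,numpy as np
o=ctrl.get_obs(); print({k:np.round(v,3) for k,v in o.items()}, ctrl.tcp_to_grasp)
for n in ["side","top"]:
    s=snapshot(n); cv2.imwrite(f"pics/{n}0.png",s["image"][:,:,::-1])
    print(n,s["camera_matrix"],s["dist_coeffs"],s["eye"],s["orientation"])
    for t in ["wide_carton","narrow_carton","board"]:
        for d in silhouettes(s,t): 
            print(t,d["confidence"],d["bbox"]); 
E
```

```text
pics
{'clock': np.float64(0.0), 'joint_pos': array([ 8.8871e+01,  2.0591e+01,  6.3400e-01, -2.1000e-02, -7.0136e+01,
       -1.6506e+01]), 'qvel': array([-0.048,  0.09 , -0.058,  0.056,  0.015, -0.049]), 'tau': array([-1.0000e-03, -5.8272e+01,  2.9305e+01,  6.9970e+00,  7.0000e-03,
       -0.0000e+00]), 'tool_pos': array([0.204, 0.643, 0.226]), 'orientation': array([-8.99050e+01,  8.00000e-03,  1.62359e+02]), 'force': array([0.366, 0.157, 0.492]), 'moment': array([-0.048,  0.033, -0.026]), 'opening': np.float64(0.088)} 0.0188
side [[466.66295674   0.         277.53749449]
 [  0.         466.66295674 215.44518445]
 [  0.           0.           1.        ]] [-0.09825701  0.          0.          0.          0.        ] [0.78936442 0.01927189 0.71868281] [-162.99863584   -0.45890975   93.28947905]
narrow_carton 0.6 [348.1, 131.8, 123.2, 104.9]
board 0.8 [132.6, 232.1, 389.3, 187.9]
top [[413.84045815   0.         280.11130011]
 [  0.         413.84045815 211.75988548]
 [  0.           0.           1.        ]] [-0.05197596  0.          0.          0.          0.        ] [0.40962139 0.00453147 0.71682379] [-166.8667423    -0.32257923  -86.93439291]
wide_carton 0.72 [272.2, 147.1, 144.4, 91.1]
narrow_carton 0.66 [101.9, 170.8, 113.4, 86.8]
board 0.66 [94.3, 37.5, 302.4, 163.6]
```

View pics/side0.png

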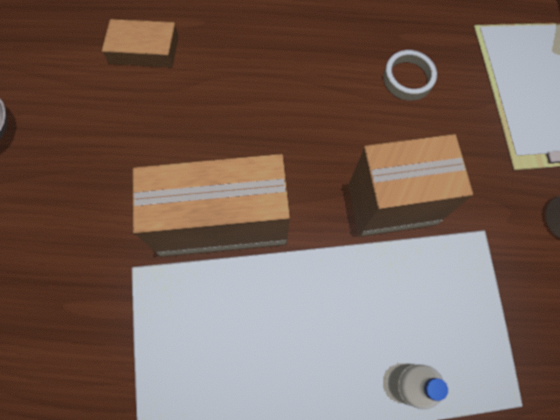

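View pics/top0.png

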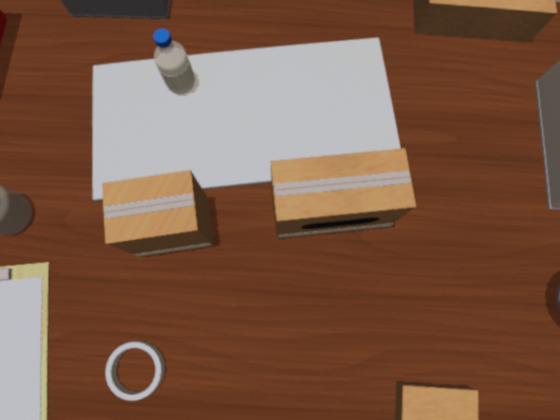

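The top view has the wide carton at right (top face roughly (272,157)–(412,207), dark oval opening at row ~223) and the narrow carton at left (105–205, 175–255). A bottle stands on the far left of the board. Next I'll project these corners onto their planes.

```bash
cat > h.py <<'E'
from plant import ctrl, snapshot, silhouettes
import cv2,numpy as np
from scipy.spatial.transform import Rotation as R
def ray(s,px,z):
    u=cv2.undistortPoints(np.array(px,float).reshape(-1,1,2),s["camera_matrix"],np.array(s["dist_coeffs"])).reshape(-1,2)
    d=R.from_euler('xyz',s["orientation"],degrees=True).apply(np.c_[u,np.ones(len(u))])
    e=np.array(s["eye"]); return e+d*((z-e[2])/d[:,2])[:,None]
def proj(s,P):
    r=R.from_euler('xyz',s["orientation"],degrees=True).inv()
    rv=r.as_rotvec(); t=-r.apply(s["eye"])
    return cv2.projectPoints(np.array(P,float).reshape(-1,1,3),rv,t,s["camera_matrix"],np.array(s["dist_coeffs"]))[0].reshape(-1,2)
E
python3 - <<'E'
from h import *
np.set_printoptions(precision=4,suppress=True)
A={"side":{"wide":([(134,169),(284,157),(288,219),(134,230)],.15),"nar":([(366,144),(458,138),(468,199),(377,207)],.15),"board":([(132,267),(487,234),(520,405)],.012)},
"top":{"wide":([(272,158),(408,151),(412,207),(276,221)],.15),"nar":([(104,182),(192,173),(199,236),(107,248)],.15),"board":([(93,65),(380,40),(400,150),(93,194)],.012)}}
for n in A:
    s=snapshot(n); g=cv2.cvtColor(s["image"],cv2.COLOR_RGB2GRAY)
    for k,(p,z) in A[n].items():
        p=np.array(p,np.float32).reshape(-1,1,2)
        q=cv2.cornerSubPix(g,p.copy(),(4,4),(-1,-1),(3,30,.01)).reshape(-1,2)
        W=ray(s,q,z); print(n,k,q.round(1).tolist());print(W[:,:2], W.mean(0)[:2],[np.degrees(np.arctan2(*(b-a)[1::-1])).round(1) for a,b in zip(W,np.roll(W,-1,0))],[np.linalg.norm(b-a).round(3) for a,b in zip(W,np.roll(W,-1,0))])
E
```

```text
side wide [[132.6999969482422, 167.8000030517578], [282.1000061035156, 153.89999389648438], [289.0, 217.60000610351562], [132.89999389648438, 232.39999389648438]]
[[ 0.561  -0.1818]
 [ 0.5297  0.015 ]
 [ 0.6175  0.0285]
 [ 0.649  -0.1681]] [ 0.5893 -0.0766] [np.float64(99.1), np.float64(8.8), np.float64(-80.9), np.float64(-171.2)] [np.float64(0.199), np.float64(0.089), np.float64(0.199), np.float64(0.089)]
side nar [[364.1000061035156, 145.8000030517578], [458.0, 138.0], [468.0, 199.0], [378.79998779296875, 208.3000030517578]]
[[0.5108 0.1245]
 [0.4896 0.2548]
 [0.5779 0.2627]
 [0.598  0.1436]] [0.5441 0.1964] [np.float64(99.2), np.float64(5.1), np.float64(-80.4), np.float64(-167.6)] [np.float64(0.132), np.float64(0.089), np.float64(0.121), np.float64(0.089)]
side board [[131.8000030517578, 267.0], [484.29998779296875, 230.3000030517578], [522.0, 405.8999938964844]]
[[ 0.6698 -0.2074]
 [ 0.5784  0.3455]
 [ 0.8453  0.3896]] [0.6978 0.1759] [np.float64(99.4), np.float64(9.4), np.float64(-106.4)] [np.float64(0.56), np.float64(0.271), np.float64(0.622)]
top wide [[269.70001220703125, 160
[... 364 characters left out ...]
90.1999969482422, 169.8000030517578], [199.0, 236.0], [107.0, 248.0]]
[[0.5711 0.267 ]
 [0.5968 0.1414]
 [0.5012 0.1191]
 [0.4771 0.2456]] [0.5365 0.1933] [np.float64(-78.4), np.float64(-166.9), np.float64(100.8), np.float64(12.8)] [np.float64(0.128), np.float64(0.098), np.float64(0.129), np.float64(0.096)]
top board [[92.5999984741211, 65.0999984741211], [378.20001220703125, 37.099998474121094], [400.20001220703125, 147.10000610351562], [93.0, 194.0]]
[[ 0.8458  0.388 ]
 [ 0.9375 -0.1647]
 [ 0.7073 -0.2035]
 [ 0.5882  0.344 ]] [0.7697 0.0909] [np.float64(-80.6), np.float64(-170.4), np.float64(102.3), np.float64(9.7)] [np.float64(0.56), np.float64(0.233), np.float64(0.56), np.float64(0.261)]
```

```bash
python3 -m pendant '[[[0,0,0,0,-6.68,0,1],[0,0,0,0,-6.68,0,1],[0,0,0,0,-6.68,0,1],[0,0,0,0,-6.68,0,1],[-1,0,2,0,0,0,1],[-1,0,3.8,0,0,0,1],[-1,0,3.8,0,0,0,1],[-1,0,3.8,0,0,0,1],[-1,0,3.8,0,0,0,1],[-1,0,3.8,0,0,0,1],[-1,0,3.8,0,0,0,1],[-1,0,3.8,0,0,0,1]]]'
```

```text
clock: 1.5
tool_pos: [0.329, 0.3717, 0.2268]
orientation: [-90.0, 0.0, -170.9]
force: [0.7, 0.6, 0.6]
opening: 0.0874
```

```bash
python3 -m pendant '[[[-0.6,0,4,0,0,0,1],[-0.6,0,4,0,0,0,1],[-0.6,0,4,0,0,0,1],[-0.6,0,4,0,0,0,1],[-0.6,0,4,0,0,0,1],[-0.6,0,4,0,0,0,1],[-0.6,0,4,0,0,0,1],[-0.6,0,4,0,0,0,1],[-0.7,0,4,0,0,0,1],[-0.7,0,4,0,0,0,1],[-0.7,0,4,0,0,0,1],[-0.7,0,4,0,0,0,1]]]'
```

```text
clock: 2.5
tool_pos: [0.4798, -0.0907, 0.2271]
orientation: [-90.0, 0.1, -170.9]
force: [0.7, 1.1, 0.8]
opening: 0.0879
```

```bash
python3 - <<'E'
from h import *
for n in ["side","top"]:
    s=snapshot(n); cv2.imwrite(f"pics/{n}1.png",s["image"][:,:,::-1])
o=ctrl.get_obs();p=np.array(o["tool_pos"]);print(o["clock"],p,o["orientation"],o["joint_pos"])
c=np.array([.5885,-.0775]);a=np.radians(9.1);e=np.array([np.cos(a),np.sin(a)]);f=np.array([-e[1],e[0]])
print("carton frame x,y:",(p[:2]-c)@e,(p[:2]-c)@f)
E
```

```text
2.6 [ 0.48025223 -0.09328265  0.22629169] [-8.99479189e+01 -3.87656297e-02 -1.71256736e+02] [ 1.21315569e+01  2.83523773e+00 -2.21063602e+01  5.47920419e-02
 -6.51001880e+01  8.65886369e+01]
carton frame x,y: -0.10938149695298806 0.0015362509556432697
```

```bash
python3 -m pendant '[[[0,2,0,0,0,0,1],[0,3,0,0,0,0,1],[0,3,0,0,0,0,1],[0,1.3,0,0,0,0,1],[0,0,0,0,0,0,1],[-2,0,0,0,0,0,1],[-1.5,0,0,0,0,0,1],[0,0,0,0,0,0,1]]]'; python3 - <<'E'
from h import *
for n in ["side","top"]:
    s=snapshot(n); cv2.imwrite(f"pics/{n}2.png",s["image"][:,:,::-1])
E
```

```text
clock: 3.27
tool_pos: [0.5174, -0.0823, 0.135]
orientation: [-90.0, 0.2, -170.8]
force: [1.4, 0.4, 0.8]
opening: 0.0878
```

View pics/side2.png

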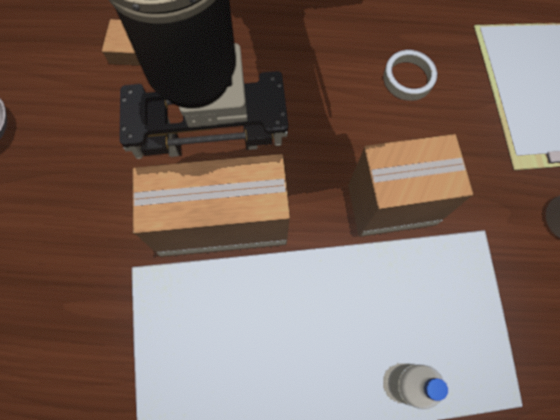

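View pics/top2.png

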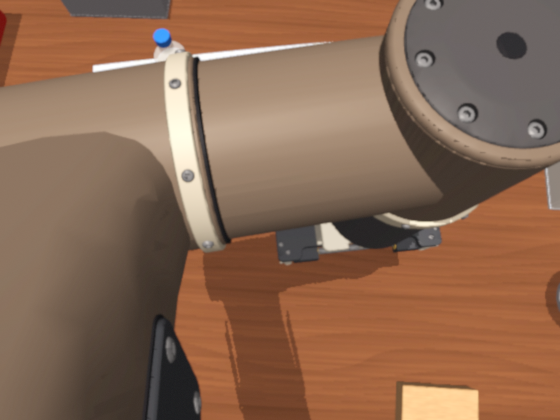

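In the side view the open gripper is centred and square just behind the wide carton (fingers near (135,145) and (280,140)), with everything else undisturbed. Now I'll push gently.

```bash
python3 -m pendant '[[[-0.5,0,0,0,0,0,1],[-0.5,0,0,0,0,0,1],[-0.5,0,0,0,0,0,1],[-0.5,0,0,0,0,0,1],[-0.5,0,0,0,0,0,1],[-0.5,0,0,0,0,0,1],[-0.5,0,0,0,0,0,1],[-0.5,0,0,0,0,0,1],[-0.5,-0.1,0,0,0,0,1],[-0.5,-0.1,0,0,0,0,1]]]'; python3 - <<'E'
from h import *
s=snapshot("side"); cv2.imwrite(f"pics/side3.png",s["image"][:,:,::-1])
E
```

```text
clock: 4.2
tool_pos: [0.5641, -0.0751, 0.1357]
orientation: [-90.0, 0.0, -170.9]
force: [-2.3, -0.5, 2.9]
opening: 0.0873
```

View pics/side3.png

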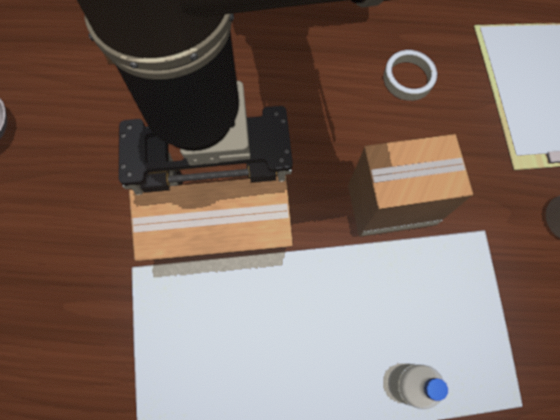

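The carton's top edge has advanced from row ~230 to ~255 with its tape line still parallel to the board edge; it is squared and starting to tip. I'll keep going.

```bash
python3 -m pendant '[[[-0.5,-0.2,0,0,0,0,1],[-0.5,-0.2,0,0,0,0,1],[-0.5,-0.2,0,0,0,0,1],[-0.5,-0.2,0,0,0,0,1],[-0.5,-0.2,0,0,0,0,1],[-0.5,-0.2,0,0,0,0,1]]]'; python3 - <<'E'
from h import *
s=snapshot("side"); cv2.imwrite(f"pics/side4.png",s["image"][:,:,::-1])
E
```

```text
clock: 4.75
tool_pos: [0.5937, -0.0702, 0.1478]
orientation: [-90.0, 0.0, -170.9]
force: [-0.4, -0.5, -0.8]
opening: 0.0877
```

View pics/side4.png

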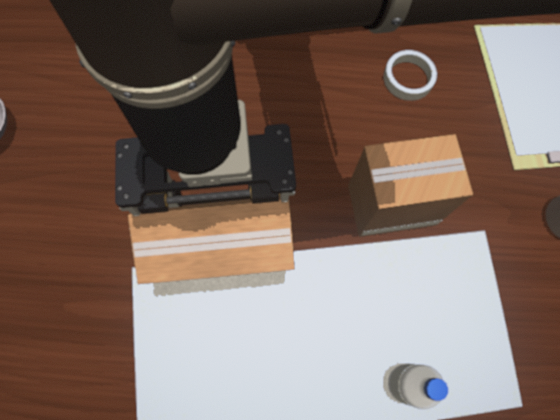

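```bash
python3 -m pendant '[[[-0.5,-0.1,0,0,0,0,1],[-0.5,-0.1,0,0,0,0,1],[-0.5,-0.1,0,0,0,0,1],[-0.5,-0.1,0,0,0,0,1]]]'; python3 - <<'E'
from h import *
s=snapshot("side"); cv2.imwrite(f"pics/side5.png",s["image"][:,:,::-1])
E
```

```text
clock: 5.13
tool_pos: [0.6134, -0.0671, 0.1517]
orientation: [-90.0, 0.0, -170.9]
force: [0.5, 0.5, -1.1]
opening: 0.0876
```

View pics/side5.png

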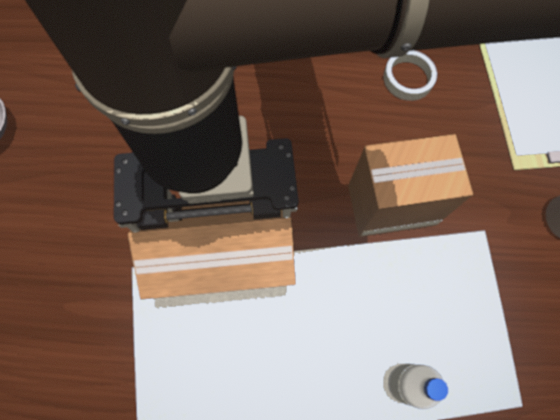

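```bash
python3 -m pendant '[[[-0.4,-0.1,0,0,0,0,1],[-0.4,-0.1,0,0,0,0,1],[-0.4,-0.1,0,0,0,0,1],[0,0,0,0,0,0,1]]]'; python3 - <<'E'
from h import *
s=snapshot("side"); cv2.imwrite(f"pics/side6.png",s["image"][:,:,::-1])
E
```

```text
clock: 5.52
tool_pos: [0.6255, -0.0652, 0.1548]
orientation: [-90.0, 0.0, -170.9]
force: [0.0, 0.3, 0.5]
opening: 0.0878
```

View pics/side6.png

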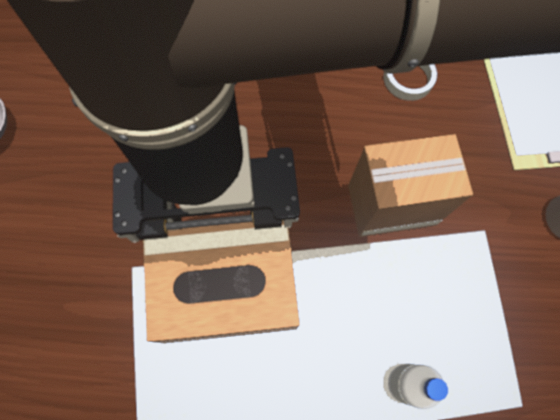

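The carton has toppled and shows its opening, centred near (219,284), facing up. I'll retreat and measure.

```bash
python3 -m pendant '[[[0,-2,0,0,0,0,1],[1,-3,0,0,0,0,1],[3,-2,0,0,0,0,1],[4,0,0,0,0,0,1],[4,0,0,0,0,0,1],[4,0,0,0,0,0,1],[2,0,1,0,0,0,1],[0,0,4,0,0,0,1],[0,0,4,0,0,0,1],[0,0,4,0,0,0,1],[0,0,4,0,0,0,1],[0,0,3,0,0,0,1]]]'; python3 - <<'E'
from h import *
for n in ["side","top"]:
    s=snapshot(n); cv2.imwrite(f"pics/{n}7.png",s["image"][:,:,::-1])
    for t in ["wide_carton","narrow_carton"]:
        for d in silhouettes(s,t): print(n,t,d["confidence"],d["bbox"])
print(ctrl.get_obs()["tool_pos"])
E
```

```text
clock: 6.57
tool_pos: [0.4784, -0.2938, 0.2247]
orientation: [-90.0, 0.0, -170.9]
force: [0.1, 0.2, 0.5]
opening: 0.0878
side wide_carton 0.66 [141.4, 217.3, 159.5, 122.7]
side narrow_carton 0.66 [350.5, 134.3, 120.5, 106.2]
top wide_carton 0.9 [264.0, 84.3, 133.9, 112.9]
top narrow_carton 0.92 [101.2, 172.1, 114.4, 84.9]
[ 0.47813065 -0.29064826  0.22450829]
```

View pics/side7.png

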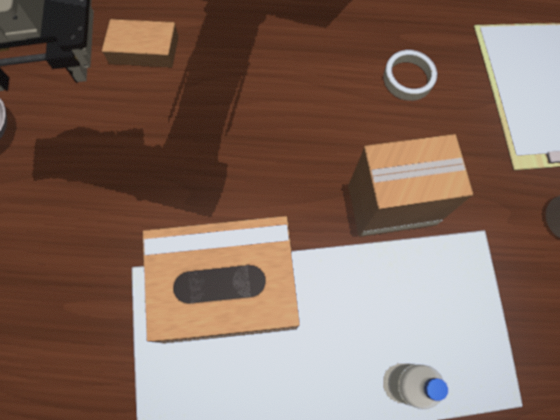

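View pics/top7.png

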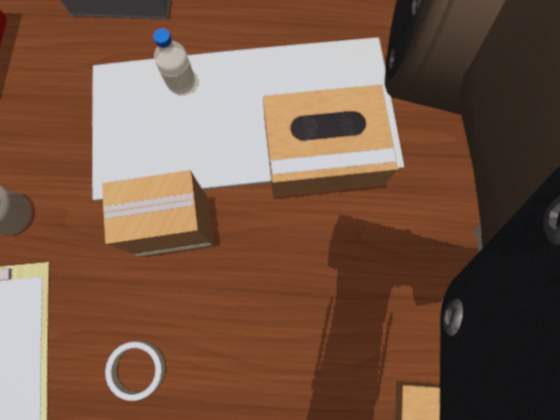

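```bash
python3 - <<'E'
from h import *
np.set_printoptions(precision=4,suppress=True)
b=np.array([.6241,.0690]);a=np.radians(9.4);e=np.array([np.cos(a),np.sin(a)]);f=np.array([-e[1],e[0]])
A={"side":[(143,231),(287,218),(298,327),(147,341)],"top":[(272,177),(393,162),(387,87),(264,96)]}
for n in A:
    s=snapshot(n)
    for z in (.102,):
        W=ray(s,A[n],z)[:,:2]-b; Q=np.c_[W@e,W@f]; print(n,Q.tolist(),Q.mean(0),[np.linalg.norm(q-p).round(3) for p,q in zip(Q,np.roll(Q,-1,0))],np.degrees(np.arctan2(Q[1,0]-Q[0,0],abs(Q[1,1]-Q[0,1]))))
E
```

```text
side [[-0.029041389369509344, -0.23759714729221396], [-0.027016779478974965, -0.03847483326915072], [0.12096019588667171, -0.040791055693965884], [0.11911791863505362, -0.23691408410783235]] [ 0.046  -0.1384] [np.float64(0.199), np.float64(0.148), np.float64(0.196), np.float64(0.148)] 0.5825444789136148
top [[-0.023338656005787623, -0.04142000288479889], [-0.019149777719637048, -0.23402295447807556], [0.1119169207552689, -0.2475074706479081], [0.1165867008426433, -0.04308640526240234]] [ 0.0465 -0.1415] [np.float64(0.193), np.float64(0.132), np.float64(0.204), np.float64(0.14)] 1.2459166067187013
```

```bash
python3 -c "
from plant import ctrl
print(ctrl.close_job(), ctrl.get_obs()['clock'])"
```

```text
the job is handed in; nothing more can be done
the job is handed in; nothing more can be done
```

The wide glove carton now lies on the board with its dispensing opening up. I tipped it with the open gripper square behind it, pushing at about 0.135–0.155 m height until it went over. I then backed the arm away and handed the job in at about 7 s of the 34 s allowed.

- **Wide carton:** in the side view its top face measures about 0.198 × 0.148 m at 0.102 m height, which fits a carton lying flat. Its foot end is about 28 mm before the board's front edge (limit 60 mm) and its centre about 138 mm right of the middle line (limit 190 mm). It is square to the board within about 1°.
- **Narrow carton:** it stands where it did at the start, with no visible change in either picture.
- **Arm:** nothing touches the arm. The highest force I read at the ends of the moves was about 4 N.
- **Disagreement between views:** the top view put the foot end at about 21 mm instead of 28 mm and the top-face depth at 132–140 mm instead of 148 mm. I put this down to hand-picked corners; both foot-end readings are well inside the limits.

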